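Open an unmarked gas valve to the set mark and light the flame photometer

ROBOT

A 7-joint arm with a two-finger parallel gripper is mounted at the origin on the work surface. World frame = base frame: x ahead of the robot, y to its left, z up, the work surface at z = 0. Lengths are in m, angles in rad, forces in N, time in s.
With the tool pointing down it reaches from about 0.35 to 0.9 m from the base axis. Payload 7.2 kg.
Tool frame: the origin (TCP) lies at the very end of the fingers, on their centre line; the grasp point (between the pads) lies 19 mm behind it; z points along the fingers, y is the line along which they close (so a half turn about z gives the same grasp; the last joint's range is limited). The gripper opens to 88 mm and grips with 3 to 60 N. Pads are 20 mm wide; open, the fingers measure 115 mm over their backs; the gripper's body (75 mm by 178 mm) begins 61 mm behind the grasp point.
Start: joints at [-1.399, 0.411, -0.013, 1.596, 0.006, 1.134, -0.082], TCP at [0.148, 0.607, 0.223] pointing down, gripper open.
Joint ranges: [-2.95, 2.95], [-0.29, 1.99], [-1.47, 1.44], [0.14, 2.54], [-1.03, 4.17], [0.13, 1.85], [-2.86, 2.86]. Speed limits (rad/s): [2.39, 2.39, 3.01, 3.01, 3.14, 3.14, 3.14].

INTERFACE

Orientations are given as a unit quaternion [x, y, z, w].
In Python, from plant import env, viewer, workorder gives the robot as it stands.
- The arm moves only by the tool jog_arm, never from a script. Its argument "targets" is a list of rows, each a list of 3 entries, a list of its own where there are three numbers: the shift along the tool's x, y, z each as a share of 20 mm, from -1 to 1, then the turn, a rotation vector about the tool's x, y, z each as a share of 0.12 rad, from -1 to 1, then the closure, from -1 (fully open) to 1 (shut). A call has 1 to 8 rows; each row shifts and turns the commanded pose from where the row before left it, along the tool's axes as they then stand; what a row does not reach is not made up. A row lasts 1/12 s, in which the tool goes at most 41.7 mm and 7.16 degrees, less where a joint would pass 70% of its speed; a pose out of reach is approached as far as the arm can. A call with a number of a shift or a turn outside -1 to 1 is refused whole. A call with a gripper value outside its range is refused whole. The fingers move at their own pace and stop on an object; "force" is the grip in N (left out, the last holds). Time passes only in rows, so rows that do not move let the fingers close. It gives the time, the measured TCP pose, the force, the opening and the grip force at its end, in the units of the state.
- env.observe(): the state, without advancing time (a new reading comes with each control period).
- viewer.snapshot(name): name is "scene" or "side" or "wrist"; returns (picture, depth): 480x640x3 uint8, blue, green, red; 480x640 float32, m along the optical axis (not along the pixel's ray), 0 where there is no reading.
- viewer.camera_params(name): a dict with "vertical_fov" (degrees; the focal length in pixels is half the picture's height over the tangent of half this angle, whatever the lens; pixels are square), "cx", "cy" (the principal point, pixels), "k1" (the pictures are not rectified: a ray, as slopes to the right and down, at radius r is drawn at 1 + k1 r^2 times it, then the intrinsics apply), "world_to_cam" (4x4, takes a point from world to camera coordinates). Camera axes: x right, y down, z forward; pixel columns grow to the right and rows downward; lengths in m; the calibration is good to about 2 mm. A picture is of the moment at which its call begins: read the wrist's pose just before it. camera_params takes no time and is no camera call; for the wrist camera it gives the pose at the moment of the call.
- workorder.finish_job(): hands the job in; it is judged then, once.
The state is a dict: "t": time; "joint_pos": joint angles; "qd": joint speeds; "effort": joint torques, N m; "tool_pos": TCP position; "tcp_rot": TCP orientation; "wrist_force": force on the tool from outside, world axes, zero at the start; "ft_torque": the same for the moment, N m; "gripper_width": finger opening in m; "finger_force": force on a finger pad.
Only numpy, scipy, OpenCV 4.12 (cv2) and the standard library are available. Lean on these libraries where they do the work, as an engineer would, in place of code of your own. Each camera call takes 0.05 s, during which the arm holds its last target. There are 200 camera calls.

TASK

Light the flame photometer: the fuel gas valve on the gas unit is shut, and nothing shows whether its stem is left- or right-hand threaded, so find out by trying the handwheel which way it gives, and open it grip by grip until the gauge needle points at the set mark, not running it well past. Then press the igniter on the photometer fully down and let go. Leave the set mark, the sample beaker and the other things on the bench where they are.

Things in the scene. Friction and masses are not known exactly. Their poses are not given: they have to be found in the camera images.
- gas_unit: Fuel gas unit: grey steel box, 200 mm deep (x), 290 wide (y), 85 high; origin at the centre of its underside, z up, front to -x. On its flat top: the handwheel's axis at y = +82 mm and the gauge's centre at y = -55 mm (both x = 0). Fixed.
- wheel_center (a point): Centre of the valve's handwheel, the only one: black, round rim 60 mm across and 13 mm high, three spokes, vertical axis. The point is on the axis half-way up the rim, 135 mm above the bench, 50 mm above the unit's top. Below it only a brass bonnet (22 mm high, radius 21 mm) and a thin stem. The wheel does not rise as it turns; this frame turns with it.
- wheel (a joint): Turn of the handwheel, rad: 0 = shut (the start), positive anticlockwise seen from above. It opens in one direction only, either one, drawn anew each time, up to 5 rad; the other way it meets a solid seat within 0.05 rad and the grip slips. Friction of 0.1 N m holds it where it is left. Opening takes two to four grasps across the rim.
- needle (a joint): Gauge needle, rad clockwise from its zero. The gauge lies face up: white dial with strokes, 140 mm across, black bezel 12 mm high. The long black needle, tip 50 mm from the centre, rises by 0.6 rad for each rad that the valve is opened, whichever way it opens, and falls back likewise as it is closed.
- set_mark (a joint): Where the set mark stands, rad clockwise on the needle's scale, 1.25 to 2.45. It is a steel clip on the gauge's bezel, 16 mm wide, with a dark point over the dial's edge. The needle points at it when both joints are equal. Friction holds it; leave it alone.
- needle_tip (a point): Tip of the gauge needle, 50 mm from the dial's centre.
- set_point (a point): The point on the dial, 50 mm from its centre, at which the set mark points and to which the needle tip must come. Its x axis points outwards along the dial's radius, z up; the needle comes from the +y side.
- photometer: Flame photometer: white instrument, 300 mm wide (y), fixed, front to -x; origin on the bench, midway across, 110 mm behind its front. Its front deck is 85 mm high back to x = +40 mm; behind that stand a fascia and the rear part, 170 mm high, with a steel chimney to 215 mm.
- igniter_top (a point): Centre of the top face of the igniter: black round push button, 32 mm across, in a steel collar 48 mm across, on the photometer's front deck; the only push button. Unpressed, its top is 107 mm above the bench and 10 mm above its collar. The fascia rises 75 mm behind it.
- igniter (a joint): Travel of the igniter in m: 0 released, 0.006 fully down; a spring pushes back with 1.5 N at first and 5 N fully down.
- beaker_mid (a point): Centre of the glass sample beaker (52 mm across, 60 mm high), standing on the photometer's deck about 160 mm beside the igniter. Leave it.
- wash_bottle_mid (a point): Centre of a white wash bottle, 60 mm across, 150 mm high, standing in front. Leave it.
- screwdriver: Screwdriver, 190 mm long, lying on the bench; x axis along it. Leave it.
- spanner: Steel spanner, 180 mm long, lying on the bench; x axis along it. Leave it.
- amber_jar_mid (a point): Centre of an amber glass jar, 72 mm across, 110 mm high, at a side of the bench. Leave it.
- standard_bottle_mid (a point): Centre of a white bottle, 68 mm across, 130 mm high, at a side of the bench. Leave it.

How it is judged:
On the way, in this order (a step that is already met when the one before it is completed fails the run):
1. the valve is open and the needle points at the set mark (distance between needle_tip and set_point below 0.008 m), for 0.3 s.
2. the igniter is pressed down with the needle at the mark (distance between needle_tip and set_point below 0.008 m and value of joint igniter above 0.0045 m), for 0.05 s.
At the end, for the whole second after the job is handed in: The needle tip stands within 8 mm (about 9 degrees) of the point on the dial at which the set mark points, the wheel is at rest and the igniter has been pressed (by 4.5 mm or more of its 6) and has sprung back (distance between needle_tip and set_point below 0.008 m and value of joint igniter below 0.0015 m and velocity of joint wheel below 0.05 rad/s); the robot touches nothing.
It fails at once if the needle is run well past the set mark (more than about 25 degrees) (y of needle_tip in the frame of set_point below -0.021 m).
It fails at once if the set mark is shifted (distance of set_point from where it was at the start of the episode above 0.006 m).
It fails at once if the igniter is pressed before the pressure is set (needle still more than 20 mm from the mark) (value of joint igniter above 0.0035 m and distance between needle_tip and set_point above 0.02 m).
It fails at once if the sample beaker is moved more than 20 mm or tipped (distance of beaker_mid from where it was at the start of the episode above 0.02 m or angle between beaker_mid's own z axis and vertical above 0.35 rad).
It fails at once if another thing on the bench is pushed more than 30 mm (distance of any of wash_bottle_mid, screwdriver, spanner, amber_jar_mid, standard_bottle_mid from where it was at the start of the episode above 0.03 m).
It also fails if it takes over 69 s, if anything falls off the work surface, if the arm or the gripper's body presses on something with over 40 N, if the wrist force passes 120 N, or if a joint passes its speed limit or range.

## Working session

There is one attempt and no reset: what is moved stays moved. The work goes in short steps, Python scripts to look and compute and a tool call to move; the robot and the scene stay as the last step left them, time stands still between calls to the robot, and variables do not carry over. Pictures are saved under pics/ and viewed, at most 10 in all, crops included, and the job is handed in when it is done.

Besides the shell and the picture viewer there is one more tool, called after "Request:" by a JSON object that holds its "api" and its "payload". jog_arm: Moves the arm, as the interface text tells. Shift numbers are shares of 20 mm and turn numbers shares of 0.12 rad, none past 1 either way. Its arguments: {"type":"object","properties":{"targets":{"type":"array","items":{"type":"array"}},"force":{"type":"number"}},"required":["targets"]}

```bash
mkdir -p pics; cat > h.py <<'E'
import numpy as np, cv2
from plant import env, viewer, workorder
def ray(P,u,v):
    f=240/np.tan(np.radians(P["vertical_fov"])/2)
    K=np.array([[f,0,P["cx"]],[0,f,P["cy"]],[0,0,1.]])
    s=cv2.undistortPoints(np.array([[[u,v]]],float),K,np.array([P["k1"],0,0,0.]))[0,0]
    W=np.linalg.inv(np.array(P["world_to_cam"]))
    return W[:3,3],W[:3,:3]@np.array([s[0],s[1],1])
def onplane(P,u,v,z):
    o,d=ray(P,u,v); return o+d*(z-o[2])/d[2]
def proj(P,X):
    f=240/np.tan(np.radians(P["vertical_fov"])/2)
    c=np.array(P["world_to_cam"])@np.append(X,1); s=c[:2]/c[2]; s=s*(1+P["k1"]*(s@s))
    return s*f+[P["cx"],P["cy"]]
E
python3 - <<'E'
from h import *
for n in ["scene","side"]:
    a,d=viewer.snapshot(n); P=viewer.camera_params(n)
    cv2.imwrite(f"pics/{n}0.png",a); np.savez(f"{n}0.npz",d=d)
    print(n,P["vertical_fov"],P["k1"],np.linalg.inv(P["world_to_cam"]).round(3).tolist())
print(env.observe())
E
```

```text
scene 54.756713536871096 -0.1204931489546109 [[0.195, 0.732, -0.652, 1.405], [0.981, -0.156, 0.118, -0.148], [-0.016, -0.663, -0.749, 1.193], [0.0, 0.0, 0.0, 1.0]]
side 49.89038784619145 0.03156601502162548 [[0.837, -0.359, 0.412, -0.052], [-0.547, -0.558, 0.625, -0.768], [0.005, -0.748, -0.663, 0.939], [0.0, 0.0, 0.0, 1.0]]
{'t': 0.1, 'joint_pos': array([-1.39920738,  0.41177266, -0.01267014,  1.59693526,  0.00556965,
        1.13432715, -0.08220974]), 'qd': array([-0.00098912, -0.0019216 ,  0.00102197, -0.0015584 ,  0.00016066,
       -0.00039769,  0.00169402]), 'effort': array([ 2.56755768e-03, -5.89088094e+01,  6.43954966e-01, -2.91704983e+01,
       -5.36601827e-02,  1.45180876e-02,  7.50303252e-05]), 'tool_pos': array([0.14838072, 0.60666614, 0.22193311]), 'tcp_rot': array([ 1.19625723e-01,  9.92818811e-01, -7.02473987e-04, -3.98765081e-05]), 'wrist_force': array([ 0.03282749, -0.99655829,  0.61494269]), 'ft_torque': array([-0.03451661,  0.02806427, -0.05415853]), 'finger_force': 0.0, 'gripper_width': 0.0877194018067321}
```

View pics/scene0.png

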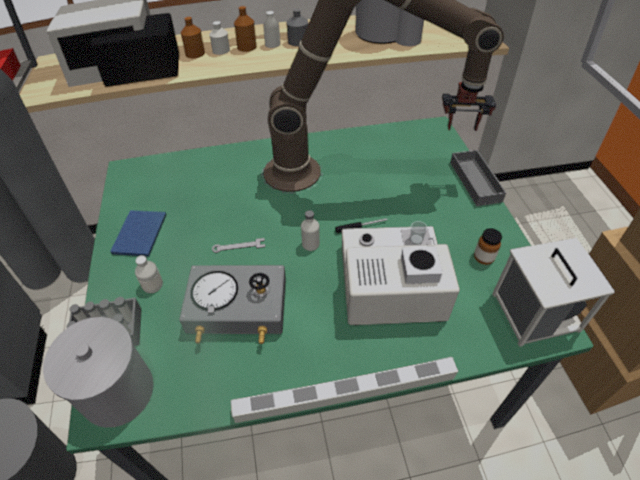

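View pics/side0.png

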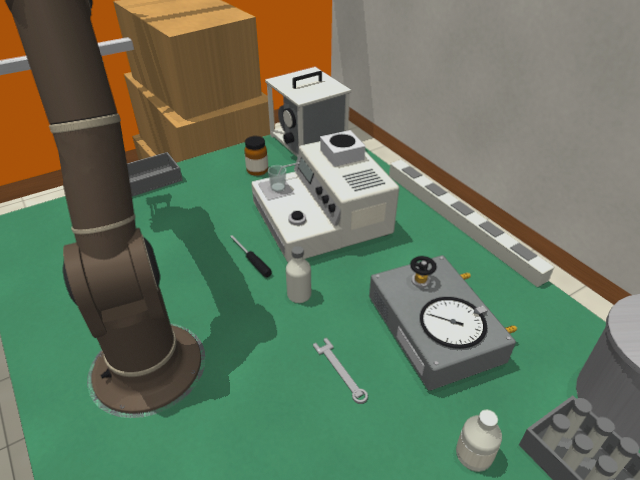

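The scene view shows the wheel at about (260,282), the gauge at (214,290) with the clip at (211,308), and the igniter at (367,239). In the side view these are at (423,266), (453,321), (481,311) and (298,216).

```bash
python3 - <<'E'
from h import *
S=viewer.camera_params("scene");D=viewer.camera_params("side")
for n,a,b,z in [("wheel",(260,282),(423,265),.138),("gauge",(214,290),(453,321),.09),("ign",(367,238),(298,215),.107),("clip",(211,308),(481,311),.097),("bottle top",(309,214),(298,254),.15),("beaker",(418,228),(278,170),.145)]:
    print(n,onplane(S,*a,z).round(3),onplane(D,*b,z).round(3))
a=cv2.imread("pics/side0.png")[235:375,365:525]; b=cv2.imread("pics/scene0.png")[250:345,170:300]
cv2.imwrite("pics/c0.png",np.hstack([cv2.resize(a,(420,368),interpolation=cv2.INTER_CUBIC),cv2.resize(b,(380,368),interpolation=cv2.INTER_CUBIC)]))
E
```

```text
wheel [ 0.613 -0.177  0.138] [ 0.602 -0.183  0.138]
gauge [ 0.579 -0.315  0.09 ] [ 0.579 -0.315  0.09 ]
ign [0.49  0.169 0.107] [0.479 0.161 0.107]
clip [ 0.645 -0.325  0.097] [ 0.644 -0.331  0.097]
bottle top [0.39  0.005 0.15 ] [ 0.377 -0.01   0.15 ]
beaker [0.515 0.323 0.145] [0.513 0.324 0.145]
```

View pics/c0.png

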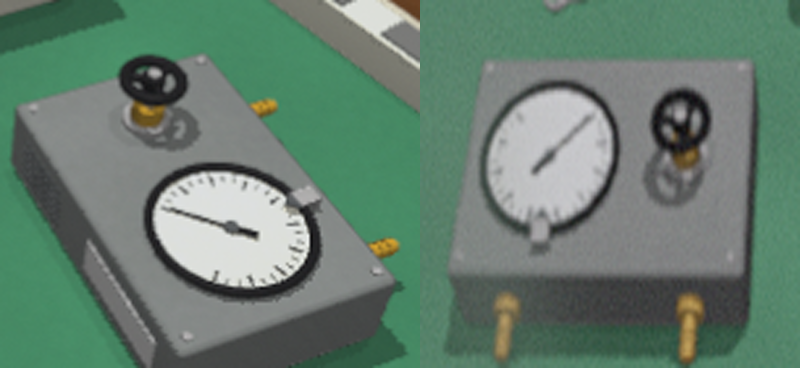

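Both views agree to about 1 cm, and the wheel–gauge distance comes out at 138 mm (137 expected). The needle tip is at about side (427,314), and the clip is 60 mm or more clockwise of it. I'm moving above the wheel.

Request:
{"api": "jog_arm", "payload": {"targets": [[[0, 0, -1], [0, 0, 0], -1], [[0, 0, -1], [0, 0, 0], -1], [[0, 0, -1], [0, 0, 0], -1], [[0, 0, -1], [0, 0, 0], -1], [[-1, -1, 0], [0, 0, 0], -1], [[-1, -1, 0], [0, 0, 0], -1], [[-1, -1, 0], [0, 0, 0], -1], [[-1, -1, 0], [0, 0, 0], -1]]}}

```text
t: 0.77
tool_pos: [0.2076, 0.509, 0.3022]
tcp_rot: [0.119, 0.993, -0.0, -0.0]
wrist_force: [0.6, 1.0, -0.1]
gripper_width: 0.0882
finger_force: 0.0
```

Request:
{"api": "jog_arm", "payload": {"targets": [[[-1, -1, 0], [0, 0, 0], -1], [[-1, -1, 0], [0, 0, 0], -1], [[-1, -1, 0], [0, 0, 0], -1], [[-1, -1, 0], [0, 0, 0], -1], [[-1, -1, 0], [0, 0, 0], -1], [[-1, -1, 0], [0, 0, 0], -1], [[-1, -1, 0], [0, 0, 0], -1], [[-1, -1, 0], [0, 0, 0], -1]]}}

```text
t: 1.43
tool_pos: [0.3249, 0.3155, 0.3024]
tcp_rot: [0.12, 0.993, -0.0, -0.0]
wrist_force: [-0.0, -0.6, 0.7]
gripper_width: 0.088
finger_force: 0.0
```

Request:
{"api": "jog_arm", "payload": {"targets": [[[-1, -1, 0], [0, 0, 0], -1], [[-1, -1, 0], [0, 0, 0], -1], [[-1, -1, 0], [0, 0, 0], -1], [[-1, -1, 0], [0, 0, 0], -1], [[-1, -1, 0], [0, 0, 0], -1], [[-1, -1, 0], [0, 0, 0], -1], [[-1, -1, 0], [0, 0, 0], -1], [[-1, -1, 0], [0, 0, 0], -1]]}}

```text
t: 2.1
tool_pos: [0.4423, 0.1222, 0.3025]
tcp_rot: [0.12, 0.993, 0.0, -0.0]
wrist_force: [0.3, 1.5, -0.0]
gripper_width: 0.0881
finger_force: 0.0
```

Request:
{"api": "jog_arm", "payload": {"targets": [[[-1, -1, 0], [0, 0, 0], -1], [[-1, -1, 0], [0, 0, 0], -1], [[-1, -1, 0], [0, 0, 0], -1], [[-1, -1, 0], [0, 0, 0], -1], [[-1, -1, 0], [0, 0, 0], -1], [[-1, -1, 0], [0, 0, 0], -1], [[0, 0, 0], [0, 0, 0], -1]]}}

```text
t: 2.68
tool_pos: [0.5315, -0.0268, 0.3025]
tcp_rot: [0.123, 0.992, -0.001, 0.001]
wrist_force: [-1.3, -0.1, 0.3]
gripper_width: 0.0879
finger_force: 0.0
```

```bash
python3 - <<'E'
from h import *
o=env.observe();P=viewer.camera_params("wrist");a,d=viewer.snapshot("wrist");cv2.imwrite("pics/w1.png",a);np.savez("w1.npz",d=d)
import json;json.dump({k:np.array(v).tolist() for k,v in P.items()},open("w1.json","w"))
print(o["t"],o["tool_pos"],o["tcp_rot"],o["joint_pos"].round(2));print(proj(P,[.608,-.18,.135]),np.linalg.inv(P["world_to_cam"]).round(3).tolist())
E
```

```text
2.6833 [ 0.53145376 -0.0267973   0.30247662] [ 1.22504784e-01  9.92466835e-01 -1.37486960e-03  5.18051790e-04] [-0.53  0.2   0.58  1.74 -0.11  1.24  1.4 ]
[186.18043328 330.76865024] [[0.244, 0.931, 0.273, 0.456], [0.97, -0.233, -0.071, -0.009], [-0.002, 0.282, -0.96, 0.465], [0.0, 0.0, 0.0, 1.0]]
```

View pics/w1.png

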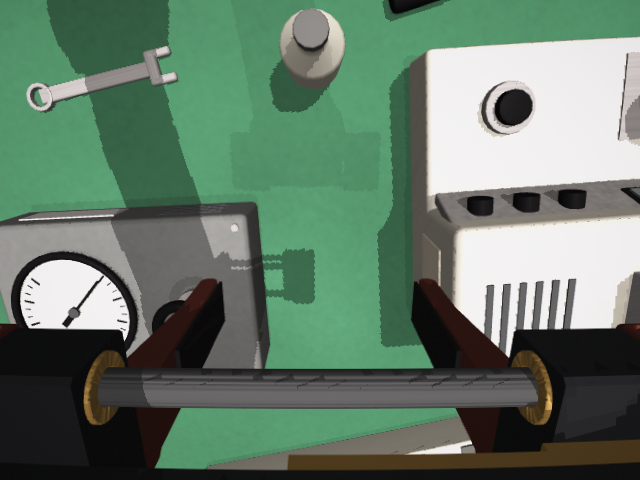

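The wrist view shows the igniter cap at (514,107), the gauge needle at (102,276) and the wheel half hidden at (175,318). I'm going a little past the wheel to see it clear.

Request:
{"api": "jog_arm", "payload": {"targets": [[[-1, -1, 0], [0, 0, 0], -1], [[-1, -1, 0], [0, 0, 0], -1], [[-1, -1, 0], [0, 0, 0], -1], [[-1, -1, 0], [0, 0, 0], -1], [[-1, -1, 0], [0, 0, 0], -1], [[-1, -1, 0], [0, 0, 0], -1], [[-1, -0.5, 0], [0, 0, 0], -1], [[-1, 0, 0], [0, 0, 0], -1]]}}

```text
t: 3.4
tool_pos: [0.6542, -0.188, 0.3025]
tcp_rot: [0.121, 0.993, -0.0, -0.0]
wrist_force: [0.1, -0.7, -1.0]
gripper_width: 0.088
finger_force: 0.0
```

Request:
{"api": "jog_arm", "payload": {"targets": [[[-1, 0, 0], [0, 0, 0], -1], [[0, 0, 0], [0, 0, 0], -1], [[0, 0, 0], [0, 0, 0], -1]]}}

```text
t: 3.65
tool_pos: [0.6742, -0.1893, 0.3013]
tcp_rot: [0.119, 0.993, 0.0, -0.001]
wrist_force: [-1.4, 0.7, 0.4]
gripper_width: 0.0879
finger_force: 0.0
```

```bash
python3 - <<'E'
from h import *
import json
P=json.load(open("w1.json"));print("ign",onplane(P,514,107,.107))
o=env.observe();P=viewer.camera_params("wrist");a,d=viewer.snapshot("wrist");cv2.imwrite("pics/w2.png",a);np.savez("w2.npz",d=d)
json.dump({k:np.array(v).tolist() for k,v in P.items()},open("w2.json","w"))
print(o["t"],o["tool_pos"],o["tcp_rot"],o["joint_pos"].round(2));print(proj(P,[.608,-.18,.135]))
E
```

```text
ign [0.47961607 0.16674527 0.107     ]
3.65 [ 0.67416197 -0.18926564  0.30131875] [ 1.19107477e-01  9.92880791e-01  1.74795427e-04 -1.05486178e-03] [-0.16  0.55  0.61  1.3  -0.31  1.38  1.77]
[310.85955108 143.01762776]
```

View pics/w2.png

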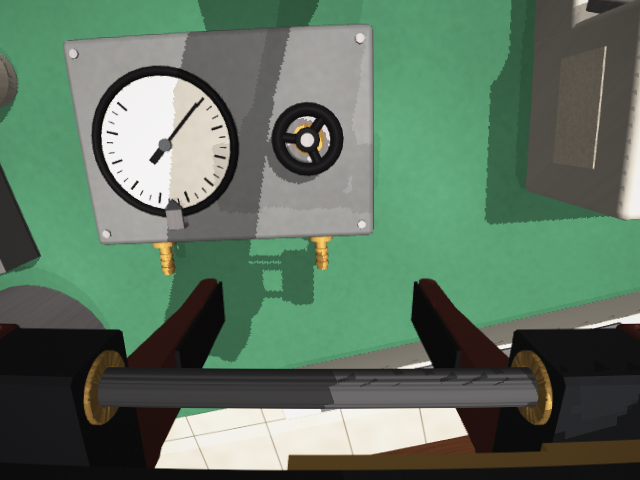

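The wrist view shows the wheel centre at (307,139), the gauge pivot at (165,145), the needle tip at (203,98) and the clip point at (174,201).

```bash
python3 - <<'E'
from h import *
import json
P=json.load(open("w2.json"));o=env.observe();t=o["tool_pos"]
from scipy.spatial.transform import Rotation as R
M=R.from_quat(o["tcp_rot"]).as_matrix()
for z in(.135,.1415): print("wheel",onplane(P,307.5,139,z),"rim",onplane(P,272,139,z),onplane(P,343,139,z))
w=onplane(P,307.5,139,.14);w[2]=.116
print("delta tool",M.T@(w-t))
for z in (.09,.095):
    c=onplane(P,165,145,z);n=onplane(P,203,98,z)-c;s=onplane(P,174,201,z)-c
    A=lambda v:np.arctan2(v[1],v[0])
    print("gauge",c,"needle r",np.hypot(*n[:2]),"clip r",np.hypot(*s[:2]),"cw angle",(A(n)-A(s))%(2*np.pi), "wheel-gauge",np.linalg.norm((w-c)[:2]))
for (u,v) in((73,54),(360,38),(361,224),(106,233)): print(onplane(P,u,v,.085).round(4))
E
```

```text
wheel [ 0.60415486 -0.18193601  0.135     ] rim [ 0.59706431 -0.21076455  0.135     ] [ 0.61118168 -0.1531077   0.135     ]
wheel [ 0.60404788 -0.18174157  0.1415    ] rim [ 0.59709725 -0.21000127  0.1415    ] [ 0.61093606 -0.1534821   0.1415    ]
delta tool [ 0.06906699 -0.00908295  0.18596816]
gauge [ 0.57722337 -0.31741288  0.09      ] needle r 0.058295054260556214 clip r 0.05456382166740007 cw angle 2.3240476705923667 wheel-gauge 0.1382584922487136
gauge [ 0.57751062 -0.31547211  0.095     ] needle r 0.057516573370993404 clip r 0.053835168216976426 cw angle 2.324047670592368 wheel-gauge 0.13629891814261935
[ 0.4768 -0.3762  0.085 ]
[ 0.5296 -0.1154  0.085 ]
[ 0.6996 -0.1509  0.085 ]
[ 0.6459 -0.4103  0.085 ]
```

The needle needs about 2.32 rad, so the wheel needs about 3.87 rad. I'm going over the wheel and down.

Request:
{"api": "jog_arm", "payload": {"targets": [[[1, -0.45, 0], [0, 0, 0], -1], [[1, 0, 0], [0, 0, 0], -1], [[1, 0, 0.5], [0, 0, 0], -1], [[0.45, 0, 1], [0, 0, 0], -1], [[0, 0, 1], [0, 0, 0], -1], [[0, 0, 1], [0, 0, 0], -1], [[0, 0, 1], [0, 0, 0], -1], [[0, 0, 1], [0, 0, 0], -1]]}}

```text
t: 4.37
tool_pos: [0.604, -0.1816, 0.1925]
tcp_rot: [0.119, 0.993, 0.001, 0.0]
wrist_force: [0.0, 0.3, 0.4]
gripper_width: 0.0878
finger_force: 0.0
```

Request:
{"api": "jog_arm", "payload": {"targets": [[[0, 0, 1], [0, 0, 0], -1], [[0, 0, 1], [0, 0, 0], -1], [[0, 0, 1], [0, 0, 0], -1], [[0, 0, 0.75], [0, 0, 0], -1], [[0, 0, 0], [0, 0, 0], -1], [[0, 0, 0], [0, 0, 0], -1]]}}

```text
t: 4.87
tool_pos: [0.604, -0.182, 0.1178]
tcp_rot: [0.119, 0.993, 0.0, -0.001]
wrist_force: [0.1, 1.0, 0.4]
gripper_width: 0.088
finger_force: 0.0
```

Request:
{"api": "jog_arm", "payload": {"targets": [[[0, 0, 0], [0, 0, 0], 1], [[0, 0, 0], [0, 0, 0], 1], [[0, 0, 0], [0, 0, 0], 1], [[0, 0, 0], [0, 0, 0], 1], [[0, 0, 0], [0, 0, 0], 1], [[0, 0, 0], [0, 0, 0], 1]], "force": 20}}

```text
t: 5.37
tool_pos: [0.6056, -0.1816, 0.1183]
tcp_rot: [0.119, 0.993, 0.001, 0.001]
wrist_force: [-0.7, 4.5, 4.6]
gripper_width: 0.0597
finger_force: 20.0
```

```bash
python3 -c "
from h import *
o=env.observe()
for k in o: print(k,np.round(o[k],4))"
```

```text
t 5.3667
joint_pos [-0.1674  0.5723  0.5522  1.713  -0.3573  0.9572  1.8539]
qd [-0.0011  0.0028 -0.0008 -0.0004  0.0015  0.0008 -0.0001]
effort [ 2.62700e+00 -5.64440e+01  1.19212e+01 -2.33056e+01  1.21850e+00
 -7.73100e-01  5.41000e-02]
tool_pos [ 0.6056 -0.1816  0.1183]
tcp_rot [1.192e-01 9.929e-01 9.000e-04 5.000e-04]
wrist_force [-0.7172  4.5213  4.5615]
ft_torque [ 1.1589 -0.0159 -0.0937]
finger_force 20.0007
gripper_width 0.0597
```

It's a good grip at 59.7 mm. Now I'll try clockwise.

Request:
{"api": "jog_arm", "payload": {"targets": [[[0, 0, 0], [0, 0, 0.5], 1], [[0, 0, 0], [0, 0, 0.5], 1], [[0, 0, 0], [0, 0, 0.5], 1], [[0, 0, 0], [0, 0, 0.5], 1], [[0, 0, 0], [0, 0, 0], 1]]}}

```text
t: 5.78
tool_pos: [0.6056, -0.1816, 0.1183]
tcp_rot: [0.239, 0.971, 0.001, 0.0]
wrist_force: [-0.7, 3.4, 6.7]
gripper_width: 0.0592
finger_force: 20.0
```

```bash
cat > needle.py <<'E'
from h import *
import json,sys
# needle position from scene+side: rectify dial plane to top view (5 px/mm... 4 px/mm), darkest ray
G=np.array([.5775,-.316,.092])
def look(n):
    a,_=viewer.snapshot(n);P=viewer.camera_params(n)
    s=80;y,x=np.mgrid[-s:s+1,-s:s+1]
    # out image: right = -y world, down = +x world ... 1 px = 1 mm/1.0
    m=np.array([[proj(P,G+np.array([yy,-xx,0])/1000.) for yy,xx in zip(ry,rx)] for ry,rx in zip(y,x)]).astype(np.float32)
    return cv2.resize(cv2.remap(a,m[...,0],m[...,1],cv2.INTER_LINEAR),None,fx=2.4,fy=2.4,interpolation=cv2.INTER_CUBIC)
cv2.imwrite(sys.argv[1],np.hstack([look("scene"),look("side")]))
o=env.observe()
print(o["t"],o["ft_torque"],o["joint_pos"].round(3),o["tcp_rot"].round(3),o["tool_pos"],o["gripper_width"])
E
python3 needle.py pics/n1.png
```

```text
5.8833 [ 1.07282    0.0778636 -0.1042971] [-0.207  0.587  0.614  1.716 -0.4    0.967  1.651] [0.237 0.971 0.001 0.   ] [ 0.60558182 -0.18166263  0.11834876] 0.0596019476572983
```

View pics/n1.png

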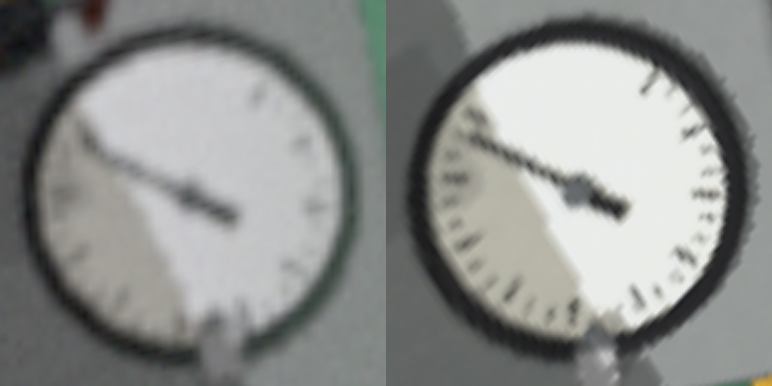

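The view is mirrored by my sign. The needle is about 2.18 rad from the clip, down from 2.32, which matches the 0.24 rad turn × 0.6. Torque is only 0.1 N m, so the valve gives clockwise and I'll continue that way.

Request:
{"api": "jog_arm", "payload": {"targets": [[[0, 0, 0], [0, 0, 1], 1], [[0, 0, 0], [0, 0, 1], 1], [[0, 0, 0], [0, 0, 1], 1], [[0, 0, 0], [0, 0, 1], 1], [[0, 0, 0], [0, 0, 1], 1], [[0, 0, 0], [0, 0, 1], 1], [[0, 0, 0], [0, 0, 1], 1], [[0, 0, 0], [0, 0, 1], 1]]}}

```text
t: 6.55
tool_pos: [0.6055, -0.1817, 0.1183]
tcp_rot: [0.661, 0.75, 0.001, -0.0]
wrist_force: [-1.4, 4.8, 4.8]
gripper_width: 0.06
finger_force: 20.0
```

```bash
sed -i 's/np.array(\[yy,-xx,0\])/np.array([yy,xx,0])/' needle.py; cat >> needle.py <<'E'
I=cv2.imread(sys.argv[1]);h=I.shape[0]
for k in (0,1):
    g=cv2.cvtColor(I[:,k*h:(k+1)*h],cv2.COLOR_BGR2GRAY).astype(float)
    p=cv2.warpPolar(g,(h//2,720),(h/2,h/2),h/2,cv2.INTER_LINEAR)[:,int(18*2.4):int(44*2.4)]  # rows: cw angle in picture
    d=p.mean(1)-np.median(p.mean(1)); far=p[:,-25:].mean(1)
    i=np.argsort(d)[:6]/2; print("needle cw deg from +y:",np.sort(i),"min",d.min())
E
python3 needle.py pics/n2.png
```

```text
6.65 [ 1.06506949  0.04874657 -0.07390805] [-0.355  0.667  0.863  1.725 -0.583  1.026  0.844] [ 0.661  0.751  0.001 -0.   ] [ 0.60544518 -0.18175846  0.11831453] 0.05949519734874268
needle cw deg from +y: [ 7.5  8.   8.5  9.   9.5 10. ] min -59.09636466733872
needle cw deg from +y: [3.5 4.  4.5 5.  5.5 6. ] min -120.17781313004032
```

Two pictures agree: the needle moves with the wheel. The needle is at about 5° and the mark at about 97°, so about 2.65 rad of wheel remains.

Request:
{"api": "jog_arm", "payload": {"targets": [[[0, 0, 0], [0, 0, 1], 1], [[0, 0, 0], [0, 0, 1], 1], [[0, 0, 0], [0, 0, 1], 1], [[0, 0, 0], [0, 0, 1], 1], [[0, 0, 0], [0, 0, 1], 1], [[0, 0, 0], [0, 0, 1], 1], [[0, 0, 0], [0, 0, 1], 1], [[0, 0, 0], [0, 0, 1], 1]]}}

```text
t: 7.32
tool_pos: [0.6053, -0.1817, 0.1183]
tcp_rot: [0.933, 0.36, 0.001, -0.001]
wrist_force: [-2.5, 4.9, 6.1]
gripper_width: 0.0594
finger_force: 20.0
```

```bash
python3 needle.py pics/n3.png
```

```text
7.4167 [ 0.96087748  0.37868301 -0.09141519] [-0.467  0.785  1.095  1.731 -0.773  1.124  0.041] [ 0.933  0.361  0.    -0.001] [ 0.60533057 -0.18171329  0.11830616] 0.0594645229985
needle cw deg from +y: [38.5 39.  39.5 40.  40.5 41. ] min -53.35219254032256
needle cw deg from +y: [36.5 37.  37.5 38.  38.5 39. ] min -112.77549300655241
```

Request:
{"api": "jog_arm", "payload": {"targets": [[[0, 0, 0], [0, 0, 1], 1], [[0, 0, 0], [0, 0, 1], 1], [[0, 0, 0], [0, 0, 1], 1], [[0, 0, 0], [0, 0, 1], 1], [[0, 0, 0], [0, 0, 1], 1], [[0, 0, 0], [0, 0, 0], 1], [[0, 0, 0], [0, 0, 0], 1]]}}

```text
t: 8.0
tool_pos: [0.6053, -0.1817, 0.1183]
tcp_rot: [0.997, 0.071, 0.0, -0.001]
wrist_force: [-1.7, 6.3, 8.7]
gripper_width: 0.0594
finger_force: 20.0
```

Request:
{"api": "jog_arm", "payload": {"targets": [[[0, 0, 0], [0, 0, 0], -1], [[0, 0, 0], [0, 0, 0], -1], [[0, 0, 0], [0, 0, 0], -1], [[0, 0, 0], [0, 0, 0], -1], [[0, 0, 0], [0, 0, -1], -1], [[0, 0, 0], [0, 0, -1], -1], [[0, 0, 0], [0, 0, -1], -1], [[0, 0, 0], [0, 0, -1], -1]]}}

```text
t: 8.67
tool_pos: [0.6047, -0.1832, 0.1175]
tcp_rot: [0.951, 0.309, -0.0, 0.0]
wrist_force: [-1.0, -0.8, -0.4]
gripper_width: 0.0876
finger_force: 0.0
```

Request:
{"api": "jog_arm", "payload": {"targets": [[[0, 0, 0], [0, 0, -1], -1], [[0, 0, 0], [0, 0, -1], -1], [[0, 0, 0], [0, 0, -1], -1], [[0, 0, 0], [0, 0, -1], -1], [[0, 0, 0], [0, 0, -1], -1], [[0, 0, 0], [0, 0, -1], -1], [[0, 0, 0], [0, 0, -1], -1], [[0, 0, 0], [0, 0, -1], -1]]}}

```text
t: 9.33
tool_pos: [0.6047, -0.1833, 0.1176]
tcp_rot: [0.701, 0.713, -0.0, 0.0]
wrist_force: [-0.3, -1.0, -0.4]
gripper_width: 0.0878
finger_force: 0.0
```

```bash
python3 needle.py pics/n4.png
```

```text
9.4333 [-0.07775258  0.04556889  0.00863854] [-0.37   0.68   0.893  1.727 -0.607  1.035  0.752] [0.703 0.711 0.    0.   ] [ 0.60474918 -0.18338692  0.11788949] 0.08764046700827614
needle cw deg from +y: [58.  58.5 59.  59.5 60.  60.5] min -50.263427734375
needle cw deg from +y: [56.  56.5 57.  57.5 58.  58.5] min -131.37870148689518
```

View pics/n4.png

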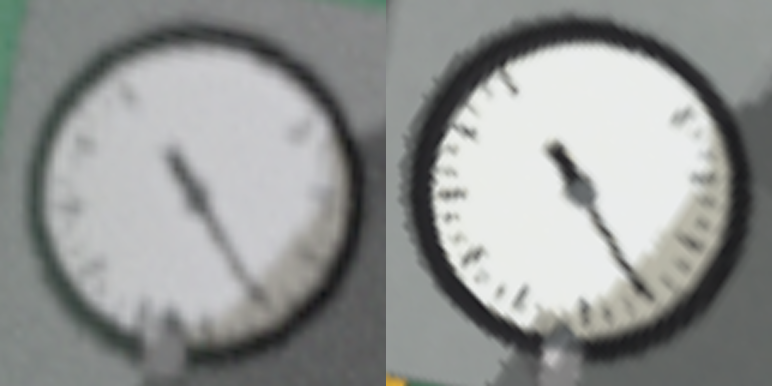

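The needle is at about 58° in both views and the clip at 96–103°. Target is about 97°, so I'll re-grip and turn 1.14 rad.

Request:
{"api": "jog_arm", "payload": {"targets": [[[0, 0, 0], [0, 0, 0], 1], [[0, 0, 0], [0, 0, 0], 1], [[0, 0, 0], [0, 0, 0], 1], [[0, 0, 0], [0, 0, 0], 1], [[0, 0, 0], [0, 0, 0], 1], [[0, 0, 0], [0, 0, 0], 1]]}}

```text
t: 9.93
tool_pos: [0.6054, -0.1828, 0.1175]
tcp_rot: [0.703, 0.711, 0.0, 0.0]
wrist_force: [2.0, -1.2, -2.4]
gripper_width: 0.0596
finger_force: 20.0
```

Request:
{"api": "jog_arm", "payload": {"targets": [[[0, 0, 0], [0, 0, 1], 1], [[0, 0, 0], [0, 0, 1], 1], [[0, 0, 0], [0, 0, 1], 1], [[0, 0, 0], [0, 0, 1], 1], [[0, 0, 0], [0, 0, 1], 1], [[0, 0, 0], [0, 0, 1], 1], [[0, 0, 0], [0, 0, 1], 1], [[0, 0, 0], [0, 0, 1], 1]]}}

```text
t: 10.6
tool_pos: [0.6044, -0.1823, 0.1175]
tcp_rot: [0.953, 0.303, -0.0, -0.001]
wrist_force: [-1.6, 1.4, -0.1]
gripper_width: 0.0597
finger_force: 20.0
```

Request:
{"api": "jog_arm", "payload": {"targets": [[[0, 0, 0], [0, 0, 1], 1], [[0, 0, 0], [0, 0, 0.5], 1], [[0, 0, 0], [0, 0, 0], 1], [[0, 0, 0], [0, 0, 0], 1]]}}

```text
t: 10.93
tool_pos: [0.6043, -0.1822, 0.1175]
tcp_rot: [0.975, 0.22, -0.001, -0.001]
wrist_force: [-3.7, 3.3, 2.9]
gripper_width: 0.0596
finger_force: 20.0
```

```bash
python3 needle.py pics/n5.png; python3 - <<'E'
from h import *
a,d=viewer.snapshot("wrist");P=viewer.camera_params("wrist");print(proj(P,[.5775,-.316,.092]))
cv2.imwrite("pics/w5.png",np.vstack([np.hstack([cv2.imread("pics/n5.png"),np.zeros((386,28,3),np.uint8)])[:384],]) if 0 else a)
E
```

```text
11.0333 [ 0.66540593  0.81327646 -0.09486726] [-0.492  0.829  1.162  1.734 -0.83   1.162 -0.206] [ 0.975  0.22  -0.    -0.001] [ 0.60429845 -0.182122    0.11745468] 0.059415234765488587
needle cw deg from +y: [94.  94.5 95.  95.5 96.  96.5] min -53.51166362147177
needle cw deg from +y: [97.  97.5 98.  98.5 99.  99.5] min -141.52657195060482
[499.99307102 403.916723  ]
```

View pics/n5.png

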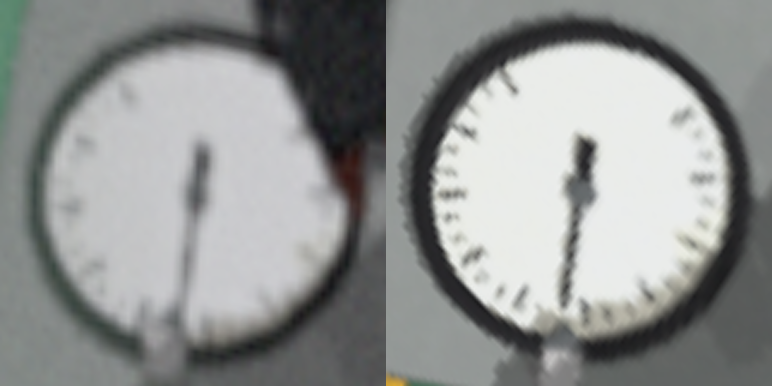

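The needle is at about 97° and appears on the mark in the side view, but the raised clip gives some parallax. I'll release and check from straight above with the wrist camera.

Request:
{"api": "jog_arm", "payload": {"targets": [[[0, 0, 0], [0, 0, 0], -1], [[0, 0, 0], [0, 0, 0], -1], [[0, 0, 0], [0, 0, 0], -1], [[0, 0, 0], [0, 0, 0], -1], [[0, 0, -1], [0, 0, 0], -1], [[0, 0, -1], [0, 0, 0], -1], [[0, 0, -1], [0, 0, 0], -1], [[0, 0, -1], [0, 0, 0], -1]]}}

```text
t: 11.75
tool_pos: [0.6048, -0.1832, 0.1985]
tcp_rot: [0.976, 0.219, -0.0, 0.0]
wrist_force: [-0.1, -0.5, 0.6]
gripper_width: 0.0879
finger_force: 0.0
```

Request:
{"api": "jog_arm", "payload": {"targets": [[[-1, 1, -1], [0, 0, 0], -1], [[-1, 1, 0], [0, 0, 0], -1], [[-1, 1, 0], [0, 0, 0], -1], [[-1, 1, 0], [0, 0, 0], -1], [[-1, 1, 0], [0, 0, 0], -1], [[0, 1, 0], [0, 0, 0], -1], [[0, 1, 0], [0, 0, 0], -1], [[0, 0.4, 0], [0, 0, 0], -1]]}}

```text
t: 12.42
tool_pos: [0.5776, -0.3622, 0.2178]
tcp_rot: [0.976, 0.218, 0.0, 0.001]
wrist_force: [-1.1, 1.2, -0.6]
gripper_width: 0.0879
finger_force: 0.0
```

Request:
{"api": "jog_arm", "payload": {"targets": [[[0, 0, 0], [0, 0, 0], -1], [[0, 0, 0], [0, 0, 0], -1]]}}

```text
t: 12.58
tool_pos: [0.5775, -0.3594, 0.2174]
tcp_rot: [0.976, 0.219, -0.0, -0.0]
wrist_force: [-0.5, 0.3, -0.7]
gripper_width: 0.0878
finger_force: 0.0
```

```bash
python3 - <<'E'
from h import *
o=env.observe();P=viewer.camera_params("wrist");a,d=viewer.snapshot("wrist")
import json;json.dump({k:np.array(v).tolist() for k,v in P.items()},open("w6.json","w"))
cv2.imwrite("pics/w6.png",a);print(o["t"],o["tool_pos"],o["joint_pos"].round(2),np.linalg.inv(P["world_to_cam"])[:3,3],proj(P,[.5775,-.316,.092]),proj(P,[.645,-.327,.097]))
E
```

```text
12.5833 [ 0.57747886 -0.35942817  0.21735262] [-0.17  0.78  1.18  1.5  -0.73  1.35 -0.06] [ 0.64599784 -0.32751853  0.38025405] [266.10510844 205.85660347] [316.58445866 129.60678914]
```

View pics/w6.png

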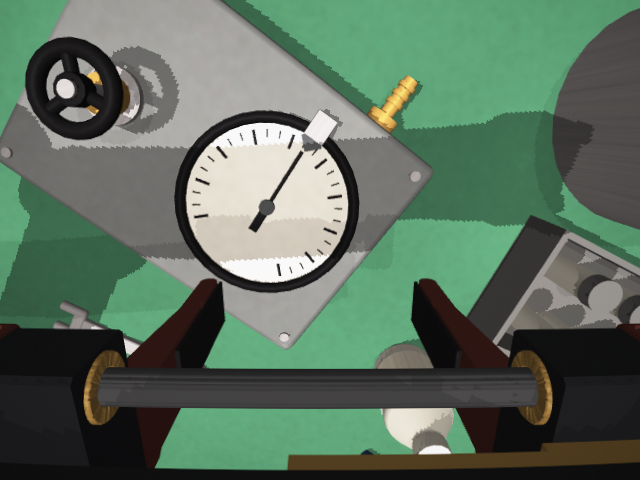

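The view from above shows the needle tip at (302,151) and the clip axis at (321,124). Both are at 32–33° from the pivot (266,208), so the pressure is set. I'm lifting, turning back and heading for the igniter.

Request:
{"api": "jog_arm", "payload": {"targets": [[[0, 0, -1], [0, 0, 0], -1], [[0, 0, -1], [0, 0, -1], 1], [[0, 0, -1], [0, 0, -1], 1], [[0, 0, -1], [0, 0, -1], 1], [[0, 0, 0], [0, 0, -1], 1], [[0, 0, 0], [0, 0, -1], 1], [[0, 0, 0], [0, 0, -1], 1], [[0, 0, 0], [0, 0, -1], 1]]}}

```text
t: 13.3
tool_pos: [0.5781, -0.3577, 0.2978]
tcp_rot: [0.799, 0.601, 0.0, -0.0]
wrist_force: [-0.8, -0.2, -0.3]
gripper_width: 0.0446
finger_force: 0.0
```

Request:
{"api": "jog_arm", "payload": {"targets": [[[0, 0, 0], [0, 0, -1], 1], [[0, 0, 0], [0, 0, -1], 1], [[0, 0, 0], [0, 0, -1], 1], [[0, 0, 0], [0, 0, -1], 1], [[0, 0, 0], [0, 0, -1], 1], [[0, 0, 0], [0, 0, -1], 1], [[0, 0, 0], [0, 0, -1], 1], [[0, 0, 0], [0, 0, -1], 1]]}}

```text
t: 13.97
tool_pos: [0.578, -0.3578, 0.2976]
tcp_rot: [0.431, 0.902, 0.0, -0.0]
wrist_force: [0.8, -0.8, -0.1]
gripper_width: 0.0006
finger_force: 0.0
```

Request:
{"api": "jog_arm", "payload": {"targets": [[[0, 0, 0], [0, 0, -1], 1], [[0, 0, 0], [0, 0, -1], 1], [[0, 0, 0], [0, 0, -1], 1], [[0, 0, 0], [0, 0, -1], 1], [[0, 0, 0], [0, 0, -1], 1], [[0, 0, 0], [0, 0, 0], 1], [[0, 0, 0], [0, 0, 0], 1]]}}

```text
t: 14.55
tool_pos: [0.5779, -0.3584, 0.2977]
tcp_rot: [0.15, 0.989, 0.0, 0.0]
wrist_force: [0.7, 0.6, -0.8]
gripper_width: 0.0006
finger_force: 0.0
```

```bash
cat > go.py <<'E'
from h import *
from scipy.spatial.transform import Rotation as R
o=env.observe();M=R.from_quat(o["tcp_rot"]).as_matrix()
print(o["t"],o["tool_pos"],o["joint_pos"].round(2),o["gripper_width"],M[:,0].round(3),"rows to igniter:",(M.T@(np.array([.482,.166,.107])-o["tool_pos"])/.02).round(2))
E
python3 go.py
```

```text
14.55 [ 0.57787736 -0.35835687  0.29771716] [ 0.08  0.51  0.65  1.37 -0.31  1.35  2.  ] 0.0006115592343286302 [-0.955  0.298  0.   ] rows to igniter: [12.38 23.6   9.55]
```

Request:
{"api": "jog_arm", "payload": {"targets": [[[0.5, 1, 0], [0, 0, 0], 1], [[0.5, 1, 0], [0, 0, 0], 1], [[0.5, 1, 0], [0, 0, 0], 1], [[0.5, 1, 0], [0, 0, 0], 1], [[0.5, 1, 0], [0, 0, 0], 1], [[0.5, 1, 0], [0, 0, 0], 1], [[0.5, 1, 0], [0, 0, 0], 1], [[0.5, 1, 0], [0, 0, 0], 1]]}}

```text
t: 15.22
tool_pos: [0.5482, -0.1814, 0.2975]
tcp_rot: [0.151, 0.988, 0.0, -0.0]
wrist_force: [-0.1, -0.2, -0.8]
gripper_width: 0.0004
finger_force: 0.0
```

Request:
{"api": "jog_arm", "payload": {"targets": [[[0.5, 1, 0], [0, 0, 0], 1], [[0.5, 1, 0], [0, 0, 0], 1], [[0.5, 1, 0], [0, 0, 0], 1], [[0.5, 1, 0], [0, 0, 0], 1], [[0.5, 1, 0], [0, 0, 0], 1], [[0.5, 1, 0], [0, 0, 0], 1], [[0.5, 1, 0], [0, 0, 0], 1], [[0.5, 1, 0], [0, 0, 0], 1]]}}

```text
t: 15.88
tool_pos: [0.5188, -0.005, 0.2976]
tcp_rot: [0.151, 0.988, 0.0, -0.0]
wrist_force: [-0.0, -0.5, 0.1]
gripper_width: 0.0006
finger_force: 0.0
```

Request:
{"api": "jog_arm", "payload": {"targets": [[[0, 1, 0], [0, 0, 0], 1], [[0, 1, 0], [0, 0, 0], 1], [[0, 1, 0], [0, 0, 0], 1], [[0, 1, 0], [0, 0, 0], 1], [[0, 1, 0], [0, 0, 0], 1], [[0, 1, 0], [0, 0, 0], 1], [[0, 1, 0], [0, 0, 0], 1], [[0, 0.6, 0], [0, 0, 0], 1]]}}

```text
t: 16.55
tool_pos: [0.5641, 0.1416, 0.2973]
tcp_rot: [0.15, 0.989, 0.0, -0.0]
wrist_force: [0.3, 0.7, 1.1]
gripper_width: 0.0004
finger_force: 0.0
```

Request:
{"api": "jog_arm", "payload": {"targets": [[[0, 0, 0], [0, 0, 0], 1], [[0, 0, 0], [0, 0, 0], 1]]}}

```text
t: 16.72
tool_pos: [0.564, 0.1387, 0.2973]
tcp_rot: [0.15, 0.989, -0.0, -0.0]
wrist_force: [-0.4, -0.9, 0.6]
gripper_width: 0.0006
finger_force: 0.0
```

```bash
python3 go.py; python3 - <<'E'
from h import *
P=viewer.camera_params("wrist");a,d=viewer.snapshot("wrist");cv2.imwrite("pics/w7.png",a)
u,v=proj(P,[.482,.166,.107]);print(u,v)
g=cv2.cvtColor(a,cv2.COLOR_BGR2GRAY);m=np.zeros_like(g);cv2.circle(m,(int(u),int(v)),70,255,-1)
m=((g<60)&(m>0)).astype(np.uint8)
n,l,s,c=cv2.connectedComponentsWithStats(m)
for i in range(1,n):
    if s[i,4]>150: print(s[i],c[i],onplane(P,*c[i],.107))
E
```

```text
16.7167 [0.56398271 0.13870539 0.29732028] [-0.7   0.29  0.48  1.63 -0.14  1.26  1.08] 0.0006106838828769518 [-0.955  0.296  0.   ] rows to igniter: [4.32 0.1  9.52]
321.0758087598522 118.56302568468048
[305  98  36  36 994] [322.722334   115.27464789] [0.4797631  0.16821017 0.107     ]
```

View pics/w7.png

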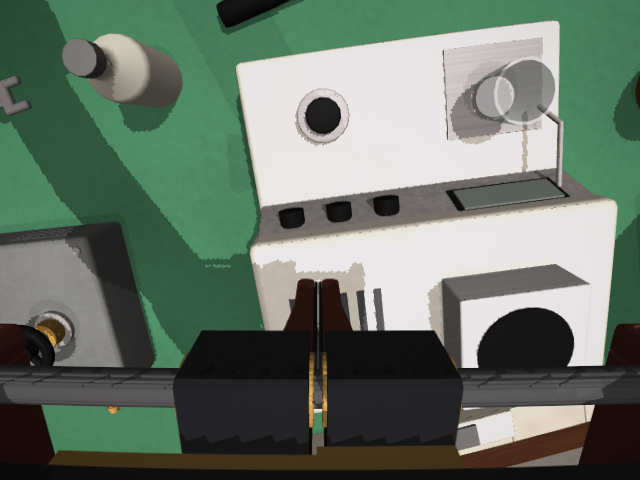

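The button is at (323,115), which gives (0.480, 0.168, 0.107). I'm going above it and pressing.

Request:
{"api": "jog_arm", "payload": {"targets": [[[1, 0.16, 0], [0, 0, 0], 1], [[1, 0, 0], [0, 0, 0], 1], [[1, 0, 0], [0, 0, 0], 1], [[1, 0, 0], [0, 0, 0], 1], [[0.45, 0, 0], [0, 0, 0], 1], [[0, 0, 1], [0, 0, 0], 1], [[0, 0, 1], [0, 0, 0], 1], [[0, 0, 1], [0, 0, 0], 1]]}}

```text
t: 17.43
tool_pos: [0.4807, 0.167, 0.2377]
tcp_rot: [0.15, 0.989, 0.001, 0.001]
wrist_force: [0.2, 0.7, 0.4]
gripper_width: 0.0004
finger_force: 0.0
```

Request:
{"api": "jog_arm", "payload": {"targets": [[[0, 0, 1], [0, 0, 0], 1], [[0, 0, 1], [0, 0, 0], 1], [[0, 0, 1], [0, 0, 0], 1], [[0, 0, 1], [0, 0, 0], 1], [[0, 0, 1], [0, 0, 0], 1], [[0, 0, 0.9], [0, 0, 0], 1], [[0, 0, 0], [0, 0, 0], 1], [[0, 0, 0], [0, 0, 0], 1]]}}

```text
t: 18.1
tool_pos: [0.4802, 0.1668, 0.1195]
tcp_rot: [0.15, 0.989, -0.001, -0.0]
wrist_force: [0.9, 0.3, 0.2]
gripper_width: 0.0005
finger_force: 0.0
```

```bash
python3 go.py
```

```text
18.1 [0.48021261 0.1668186  0.11950667] [-0.76  0.35  0.41  2.01 -0.19  0.82  1.02] 0.00045465860488751446 [-0.955  0.297  0.001] rows to igniter: [-0.1  -0.01  0.63]
```

Now 12.5 mm to the button top, then 6 mm of travel.

Request:
{"api": "jog_arm", "payload": {"targets": [[[0, 0, 0.3], [0, 0, 0], 1], [[0, 0, 0.2], [0, 0, 0], 1], [[0, 0, 0.15], [0, 0, 0], 1], [[0, 0, 0.15], [0, 0, 0], 1], [[0, 0, 0.1], [0, 0, 0], 1], [[0, 0, 0], [0, 0, 0], 1], [[0, 0, 0], [0, 0, 0], 1]]}}

```text
t: 18.68
tool_pos: [0.4807, 0.1682, 0.1021]
tcp_rot: [0.149, 0.989, 0.0, 0.0]
wrist_force: [1.0, 0.0, 3.7]
gripper_width: 0.0004
finger_force: 2.2
```

Request:
{"api": "jog_arm", "payload": {"targets": [[[0, 0, 0.1], [0, 0, 0], 1], [[0, 0, 0.05], [0, 0, 0], 1], [[0, 0, 0], [0, 0, 0], 1], [[0, 0, 0], [0, 0, 0], 1]]}}

```text
t: 19.02
tool_pos: [0.4809, 0.1682, 0.1009]
tcp_rot: [0.15, 0.989, 0.001, 0.0]
wrist_force: [-6.5, -2.8, 28.0]
gripper_width: 0.0004
finger_force: 13.7
```

The force of 28 N shows it's on the stop, fully down. Releasing upwards.

Request:
{"api": "jog_arm", "payload": {"targets": [[[0, 0, -0.5], [0, 0, 0], 1], [[0, 0, -1], [0, 0, 0], 1], [[0, 0, -1], [0, 0, 0], 1], [[0, 0, -1], [0, 0, 0], 1], [[0, 0, -1], [0, 0, 0], 1], [[0, 0, 0], [0, 0, 0], 1], [[0, 0, 0], [0, 0, 0], 1], [[0, 0, 0], [0, 0, 0], 1]]}}

```text
t: 19.68
tool_pos: [0.4796, 0.1681, 0.1879]
tcp_rot: [0.149, 0.989, -0.0, -0.0]
wrist_force: [-1.4, -0.4, -0.1]
gripper_width: 0.0005
finger_force: 0.0
```

```bash
python3 needle.py pics/n8.png; python3 -c "
from h import *
print(workorder.finish_job())"
```

```text
19.7833 [0.00763021 0.01448512 0.01838147] [-0.796  0.258  0.437  1.94  -0.131  0.973  0.974] [ 0.149  0.989 -0.001 -0.001] [0.47946121 0.1679224  0.18752569] 0.00023923704723091013
needle cw deg from +y: [94.  94.5 95.  95.5 96.  96.5] min -53.919024067540306
needle cw deg from +y: [97.  97.5 98.  98.5 99.  99.5] min -141.67520633820564
the job is handed in; nothing more can be done
None
```

I handed the job in at about 20 s: the valve opens clockwise, the needle stands within about 1° of the set mark by the camera, and the igniter was pressed to its stop and released (spring-back not checked by camera); no verdict came back.

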